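Gauge a slanted blind bore and dial its depth class

TASK

Gauge the bore of the orange housing clamped in the slanted fixture: push the black-knobbed probe rod down through its guide, past the drag of the guide, until it is felt to bottom in the bore, without ramming it, and leave it standing there. Then read its depth class, the colour band that stands at the top face of the brass guide bush (the lowest band still showing), and roll the code wheel on the control box ridge by ridge until the facet of that colour lies on top, in its click. Leave the other things on the bench where they are.

Things in the scene. Friction and masses are not known exactly. Their poses are not given: they have to be found in the camera images.
- gauge: aluminium gauging fixture fixed to the bench, base 210 x 260 x 16 mm (x, y, z), origin under its centre, x from the operator's side to the back. Its gauging axis lies in its xz plane, leaning 30 degrees from vertical towards -x: it starts on the slanted nest plate at (45, 0, 62) mm and runs up along (-0.5, 0, 0.866). Two columns of dia 16 mm and a grey bridge, at most 109 mm up the axis, carry the guide bush
- guide_top (a point): centre of the top face of the brass guide bush (dia 32 mm), the reading edge: on the gauging axis, 108 mm up from the nest plate
- light_bar (a point): middle of the underside of the light bar over the fixture: a 30 mm aluminium profile along the fixture's y, 260 mm long, 30 mm wide in x, from 300 to 336 mm above the bench, on two 30 x 30 mm uprights 115 mm to either side. A gripper coming straight down on the probe would strike it; one that comes along the leaning axis passes in front of and below it (60 mm from axis to bar)
- housing: orange housing clamped in the fixture, dia 58 x 64 mm, origin under its centre on the nest plate, z along the gauging axis; mouth at z = 64 mm, blind bore of dia 22 mm whose depth differs from part to part (22 to 59 mm) and cannot be seen
- probe: steel probe rod of dia 10 mm with black knob of dia 30 x 22 mm at the upper end and white tip. Origin: centre of the knob's flat top; z: along the rod, outwards, so it is pushed along -z; tip at z = -138 mm. Slides only along the axis with about 6 N drag (plus 15 N per m/s) and stays where left. The bottom is felt as a steep further rise, about 25 N per mm
- probe_slide (a joint): travel of the probe in m, 0 at the upper stop, growing downwards, 0.074 at most; the tip enters the bore at 0.010 and bottoms between 0.031 and 0.070. Five 10 mm colour bands on the rod; at the bush's top face stands: blue (class 1) at 0.020 to 0.030, green (2) to 0.040, yellow (3) to 0.050, orange (4) to 0.060, red (5) to 0.070. Within 1.5 mm of a boundary either counts
- control_box: grey control box fixed to the bench, 140 x 150 x 70 mm, origin under its centre, x from the operator's side to the back. Code wheel in its top at y = +27 mm; red mushroom button, dia 30 mm, top at z = 93 mm, at x = 32, y = -40 mm; low bezels beside the wheel (y = 5 and 49 mm, top at z = 78 mm, white index mark at x = 0)
- wheel_axis (a point): centre of the code wheel on its axle, which lies along the box's y axis, 66 mm above the bench. Six grey ridges, 5 mm thick, 22 mm wide along the axle, tips 34 mm from the axle; between them the drum lies 19 mm from the axle. At rest the two upper ridges stand 30 degrees before and behind the top: tips 95 mm above the bench, 17 mm to either side
- code_wheel (a joint): turn of the code wheel in rad, growing as its top moves to the box's +x, away from the operator. One click per 1.047: facet on top white at 0, blue (1) at 1.047, green (2) 2.094, yellow (3) 3.142, orange (4) 4.189, red (5) 5.236; stops at -0.3 and 5.54. Push the ridge on the -x side over the top, 2 to 4 N at its tip; past the top the wheel clicks on by itself
- spare_orange: loose spare orange housing, dia 58 x 64 mm, upright, origin under its centre (bystander)
- spare_black: loose spare black housing, dia 58 x 64 mm, upright, origin under its centre (bystander)
- mouse: black computer mouse, 110 x 60 x 36 mm, origin under its centre (bystander)
- screwdriver: screwdriver lying flat (bystander)
- calliper: digital calliper lying flat, 220 mm long, origin under its beam's centre (bystander)
- tape: roll of blue tape lying flat, dia 72 x 19 mm (bystander)
- fitting_bin: blue open bin of push-in fittings, 110 x 150 x 50 mm, origin under its centre (bystander)
Not all that is in view belongs to the job. Leave any brown look-alike of the control_box alone.

How it is judged:
By the outcome, as a careful person would: the job done as asked, in the order asked, and still so for the second after the job is handed in, with the robot touching nothing.
It also fails if it takes over 64 s, if anything falls off the work surface, if the arm or the gripper's body presses on something with over 40 N, if the wrist force passes 120 N, or if a joint passes its speed limit or range.

ROBOT

A 7-joint arm with a two-finger parallel gripper is mounted at the origin on the work surface. World frame = base frame: x ahead of the robot, y to its left, z up, the work surface at z = 0. Lengths are in m, angles in rad, forces in N, time in s.
With the tool pointing down it reaches from about 0.4 to 0.875 m from the base axis. Payload 19.3 kg.
Tool frame: the origin (TCP) lies at the very end of the fingers, on their centre line; the grasp point (between the pads) lies 19 mm behind it; z points along the fingers, y is the direction in which the jaws open and shut (so a half turn about z gives the same grasp; the last joint's range is limited). The gripper opens to 85 mm and grips with 20 to 120 N. Pads are 22 mm wide; open, the fingers measure 114 mm over their backs; the gripper's body (76 mm by 85 mm) begins 54 mm behind the grasp point. The pads swing forward as they close: fully open they stand 13 mm farther back than shut.
Start: joints at [1.094, 0.521, -0.036, 1.599, 0.021, 1.021, -0.113], TCP at [0.247, -0.574, 0.231] pointing down, gripper open.
Joint ranges: [-2.91, 2.91], [-0.3, 2.13], [-1.5, 1.42], [0.17, 2.43], [-1.26, 4.41], [0.16, 1.93], [-2.52, 2.52]. Speed limits (rad/s): [1.89, 1.89, 2.39, 2.39, 3.01, 3.01, 3.01].

INTERFACE

Orientations are given as [roll, pitch, yaw] about the fixed x, y, z axes, in that order (R = Rz(yaw) Ry(pitch) Rx(roll)).
In Python, from workcell import bot, grab_frame, calibration, workorder gives the robot as it stands.
- The arm moves only by the tool move_arm, never from a script. Its arguments are lists of equal length, an entry for each row: "jaw": the closure in counts, from 0 (fully open) to 255 (shut); "dp": the shift along the tool's x, y, z in units of 800 mm (1.0 is 800 mm), a list of three; "rotation": the turn, a rotation vector about the tool's x, y, z in units of pi rad (1.0 is pi rad), a list of three. In form: {"jaw": [jaw, ...], "dp": [[dx, dy, dz], ...], "rotation": [[rx, ry, rz], ...]}. A call has 1 to 10 rows; each row shifts and turns the commanded pose from where the row before left it, along the tool's axes as they then stand; what a row does not reach is not made up. A row lasts 1/8 s, in which the tool goes at most 62.5 mm and 10.7 degrees, less where a joint would pass 70% of its speed; a pose out of reach is approached as far as the arm can. A call with a number of a shift or a turn outside -1 to 1 is refused whole. A call with a gripper value outside its range is refused whole. The fingers move at their own pace and stop on an object; "squeeze" is the grip in N (left out, the last holds). Time passes only in rows, so rows that do not move let the fingers close. It gives the time, the measured TCP pose, the force and the opening at its end, in the units of the state.
- bot.observe(): the state, without advancing time (a new reading comes with each control period).
- grab_frame(name): name is "scene" or "top" or "wrist"; returns the picture (480x640x3 uint8, blue, green, red); there is no depth.
- calibration(name): a dict with "camera_matrix" (3x3 intrinsics, pixels), "T" (4x4, takes a point from camera to world coordinates). Camera axes: x right, y down, z forward; pixel columns grow to the right and rows downward; lengths in m; the calibration is good to about 2 mm. A picture is of the moment at which its call begins: read the wrist's pose just before it. calibration takes no time and is no camera call; for the wrist camera it gives the pose at the moment of the call.
- workorder.job_done(): hands the job in, once; it reports no verdict.
The state is a dict: "clock": time; "qpos": joint angles; "qd": joint speeds; "joint_efforts": joint torques, N m; "position": TCP position; "tool_rot": TCP orientation; "force": force on the tool from outside, world axes, zero at the start; "moment": the same for the moment, N m; "grip_width": finger opening in m.
Only numpy, scipy, OpenCV 4.12 (cv2) and the standard library are available. Lean on these libraries where they do the work, as an engineer would, in place of code of your own. Each camera call takes 0.05 s, during which the arm holds its last target. There are 200 camera calls.

## Working session

There is one attempt and no reset: what is moved stays moved. The work goes in short steps, Python scripts to look and compute and a tool call to move; the robot and the scene stay as the last step left them, time stands still between calls to the robot, and variables do not carry over. Pictures are saved under pics/ and viewed, about 8 in all and at most 12, crops included, and the job is handed in when it is done.

Besides the shell and the picture viewer there is one more tool, called after ">>>" as name(argument=value, ...) on one line, values as JSON. move_arm: Moves the arm, as the interface text tells. Shifts and turns lie within -1 to 1; 1 stands for 800 mm of shift or pi rad of turn. Its arguments: {"type":"object","properties":{"jaw":{"type":"array","items":{"type":"number"}},"dp":{"type":"array","items":{"type":"array","items":{"type":"number","minimum":-1,"maximum":1}}},"rotation":{"type":"array","items":{"type":"array","items":{"type":"number","minimum":-1,"maximum":1}}},"squeeze":{"type":"number"}},"required":["jaw","dp","rotation"]}

```bash
ls; mkdir -p pics
python3 - <<'E'
from workcell import bot, grab_frame, calibration
import cv2,numpy as np
np.set_printoptions(precision=4,suppress=True)
print(bot.observe())
for n in("scene","top"):
    f=grab_frame(n); cv2.imwrite(f"pics/{n}0.png",f); c=calibration(n); print(n,np.array(c["camera_matrix"]),np.array(c["T"]))
E
```

```text
pics
{'clock': 0.0, 'qpos': array([ 1.0938,  0.522 , -0.0363,  1.6   ,  0.0212,  1.0211, -0.1128]), 'qd': array([ 0.0008, -0.001 ,  0.0002, -0.0026, -0.0014, -0.0001, -0.0005]), 'joint_efforts': array([  0.0004, -92.7084,   1.9803, -36.9931,   0.0179,   0.0081,
        -0.    ]), 'position': array([ 0.2471, -0.5737,  0.2307]), 'tool_rot': array([-3.1405,  0.0001,  0.4068]), 'force': array([ 0.1747,  0.541 , -0.5231]), 'moment': array([-0.0066, -0.0187,  0.0102]), 'grip_width': 0.08527204266031442}
scene [[504.3216   0.     321.2929]
 [  0.     504.3216 244.9363]
 [  0.       0.       1.    ]] [[ 0.7865  0.4563 -0.4162  1.1731]
 [ 0.6176 -0.579   0.5322 -0.8214]
 [ 0.0019 -0.6756 -0.7372  1.348 ]
 [ 0.      0.      0.      1.    ]]
top [[476.5389   0.     328.7002]
 [  0.     476.5389 241.379 ]
 [  0.       0.       1.    ]] [[ 0.0031 -0.9909  0.1346  0.3469]
 [-0.9998 -0.0005  0.0197 -0.0246]
 [-0.0195 -0.1347 -0.9907  1.3952]
 [ 0.      0.      0.      1.    ]]
```

View pics/scene0.png

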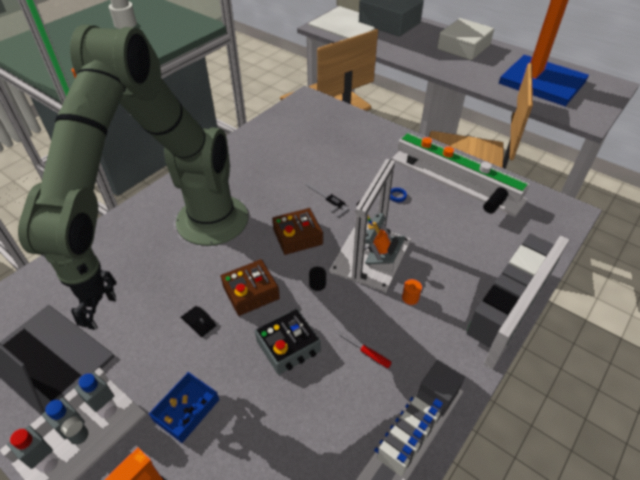

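View pics/top0.png

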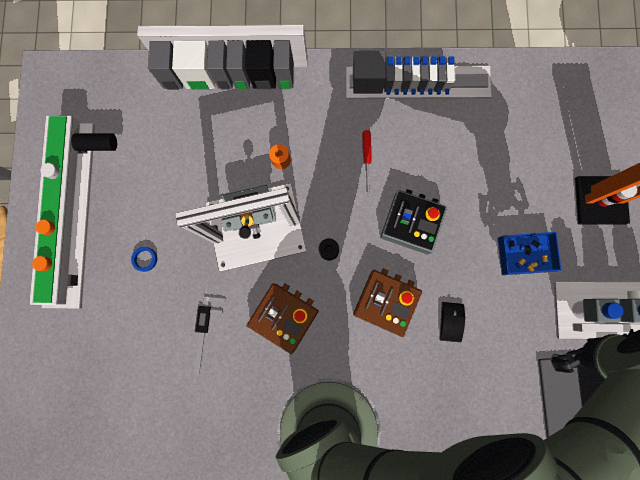

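The grey control box is at top (414,222) / scene (288,340). The brown look-alikes are at top (283,318) and (387,302). The fixture is at top (245,228) / scene (372,245). I'll confirm with enlarged crops.

Run:
```python
import cv2,numpy as np
t=cv2.imread("pics/top0.png");s=cv2.imread("pics/scene0.png")
def c(im,x,y,w,h,k): return cv2.resize(im[y:y+h,x:x+w],(w*k,h*k),interpolation=cv2.INTER_CUBIC)
a=np.hstack([c(t,173,176,133,100,3)[:300,:400] if 0 else cv2.resize(t[176:276,173:306],(400,300),interpolation=2),cv2.resize(t[180:255,365:465],(400,300),interpolation=2)])
b=np.hstack([cv2.resize(s[155:296,320:420],(400,564),interpolation=2)[:300] if 0 else cv2.resize(s[200:300,320:453],(400,300),interpolation=2),cv2.resize(s[303:378,240:340],(400,300),interpolation=2)])
cv2.imwrite("pics/crop1.png",np.vstack([a,b]))
```

```text
(no output)
```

View pics/crop1.png

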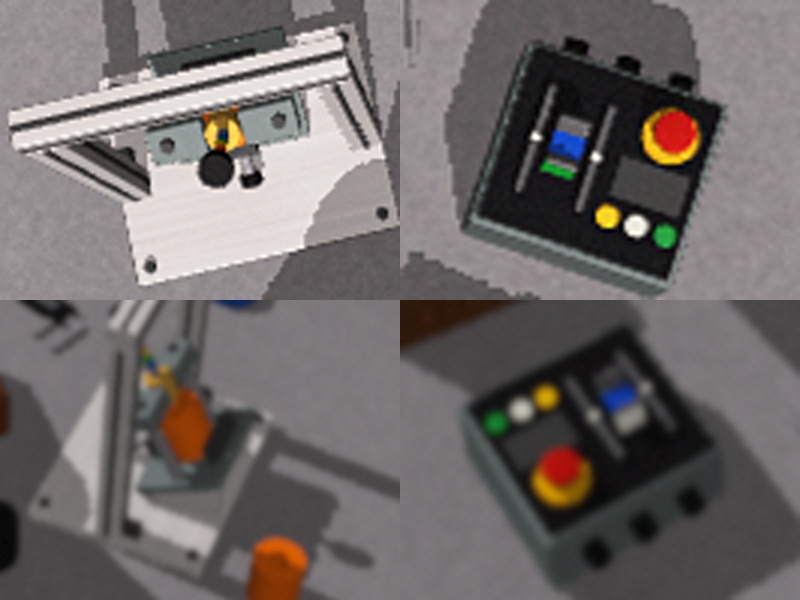

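```bash
cat > h.py <<'E'
import numpy as np,cv2
from scipy.spatial.transform import Rotation as Ro
np.set_printoptions(precision=4,suppress=True)
def ray(c,uv):
    K=np.array(c["camera_matrix"]);T=np.array(c["T"])
    d=T[:3,:3]@np.linalg.inv(K)@np.array([*uv,1.]); return T[:3,3],d/np.linalg.norm(d)
def atz(c,uv,z):
    o,d=ray(c,uv); return o+d*(z-o[2])/d[2]
def tri(obs):
    A=np.zeros((3,3));b=np.zeros(3)
    for c,uv in obs:
        o,d=ray(c,uv);P=np.eye(3)-np.outer(d,d);A+=P;b+=P@o
    p=np.linalg.solve(A,b)
    return p,[np.linalg.norm(np.cross(p-ray(c,uv)[0],ray(c,uv)[1])) for c,uv in obs]
def proj(c,p):
    K=np.array(c["camera_matrix"]);T=np.linalg.inv(np.array(c["T"])); q=K@(T[:3,:3]@np.asarray(p)+T[:3,3]); return q[:2]/q[2]
def Rrpy(e): return Ro.from_euler("xyz",e)
def delta(p,R,p2,R2):
    "total tool-frame shift (units) and rotvec (units)"
    return R.inv().apply(np.array(p2)-p)/0.8,(R.inv()*R2).as_rotvec()/np.pi
E
python3 - <<'E'
from h import *
from workcell import calibration
t=calibration("top");s=calibration("scene")
T=lambda u,v:(173+u*133/400,176+v/3); B=lambda u,v:(365+(u-400)/4,180+v/4)
S=lambda u,v:(320+u*133/400,200+(v-300)/3); SB=lambda u,v:(240+(u-400)/4,303+(v-300)/4)
for n,p,z in[("frontL bolt",(150,265),.016),("frontR bolt",(382,213),.016),("FL",(138,285),.016),("FR",(400,230),.016),("barL",(10,110),.336),("barR",(355,25),.336),("knob",(216,168),.2456)]: print(n,atz(t,T(*p),z))
print("scene FL corner bolt",atz(s,S(43,503),.016),"FR",atz(s,S(193,553),.016))
for n,a,b in[("markL",(536,136),(645,387)),("markR",(597,157),(594,414)),("button",(675,131),(562,466)),("wheel",(566,145),(620,398))]: print(n,tri([(t,B(*a)),(s,SB(*b))]))
E
```

```text
frontL bolt [0.4666 0.3111 0.016 ]
frontR bolt [0.5177 0.0865 0.016 ]
FL [0.4472 0.3221 0.016 ]
FR [0.5011 0.0689 0.016 ]
barL [0.5566 0.3436 0.336 ]
barR [0.6223 0.0829 0.336 ]
knob [0.5262 0.2039 0.2456]
scene FL corner bolt [0.5218 0.0844 0.016 ] FR [0.6967 0.1297 0.016 ]
markL (array([ 0.6055, -0.1947,  0.0736]), [np.float64(0.001710562297350157), np.float64(0.0017105622973501474)])
markR (array([ 0.5908, -0.2368,  0.0739]), [np.float64(0.00218909174330499), np.float64(0.002189091743304842)])
button (array([ 0.6068, -0.2895,  0.0857]), [np.float64(0.0019677457832502766), np.float64(0.0019677457832502935)])
wheel (array([ 0.5985, -0.2152,  0.0767]), [np.float64(0.0017080657183890485), np.float64(0.001708065718389122)])
```

>>> move_arm(jaw=[255, 255, 255, 255, 255, 255, 255, 255, 255], dp=[[0.059, -0.03, -0.026], [0.059, -0.03, -0.026], [0.059, -0.03, -0.026], [0.059, -0.03, -0.026], [0.059, -0.03, -0.026], [0.059, -0.03, -0.026], [0.059, -0.03, -0.026], [0.059, -0.03, -0.026], [0, 0, 0]], rotation=[[0, 0, 0], [0, 0, 0], [0, 0, 0], [0, 0, 0], [0, 0, 0], [0, 0, 0], [0, 0, 0], [0, 0, 0], [0, 0, 0]], squeeze=30)

```text
clock: 1.23
position: [0.5207, -0.2445, 0.3986]
tool_rot: [-3.142, -0.002, 0.413]
force: [-0.1, 0.2, -0.2]
grip_width: 0.0
```

```bash
cat > look.py <<'E'
import sys,pickle
from h import *
from workcell import bot,grab_frame,calibration
o=bot.observe();c=calibration("wrist");f=grab_frame("wrist");n=sys.argv[1]
cv2.imwrite(f"pics/{n}.png",f);pickle.dump(c,open(f"pics/{n}.pkl","wb"))
p=o["position"];R=Rrpy(o["tool_rot"])
print(o["clock"],p,o["tool_rot"],o["force"],o["qpos"],o["grip_width"])
T=np.array(c["T"]);print("cam in tool",R.inv().apply(T[:3,3]-p),"\n",R.as_matrix().T@T[:3,:3],np.array(c["camera_matrix"])[0])
E
python3 look.py w1
python3 - <<'E'
from h import *
import pickle
c=pickle.load(open("pics/w1.pkl","rb"))
print("wheel px",proj(c,[.5985,-.2152,.08]),"knob",proj(c,[.522,.205,.246]))
E
```

```text
1.225 [ 0.5207 -0.2445  0.3986] [-3.1415 -0.0022  0.4127] [-0.0592  0.1874 -0.1855] [ 0.4686  0.3171 -0.1798  1.4868  0.0558  1.3412 -0.8732] 1.0482666808669427e-05
cam in tool [ 0.0718 -0.0022 -0.143 ] 
 [[ 0.0004 -0.9596 -0.2813]
 [ 1.      0.0005 -0.0002]
 [ 0.0004 -0.2813  0.9596]] [407.0967   0.     316.6422]
wheel px [322.847  115.0369] knob [-340.3947  -58.1926]
```

Run:
```python
import cv2
f=cv2.imread("pics/w1.png");cv2.imwrite("pics/w1c.png",cv2.resize(f[40:240,200:460],(780,600),interpolation=2))
```

```text
(no output)
```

View pics/w1c.png

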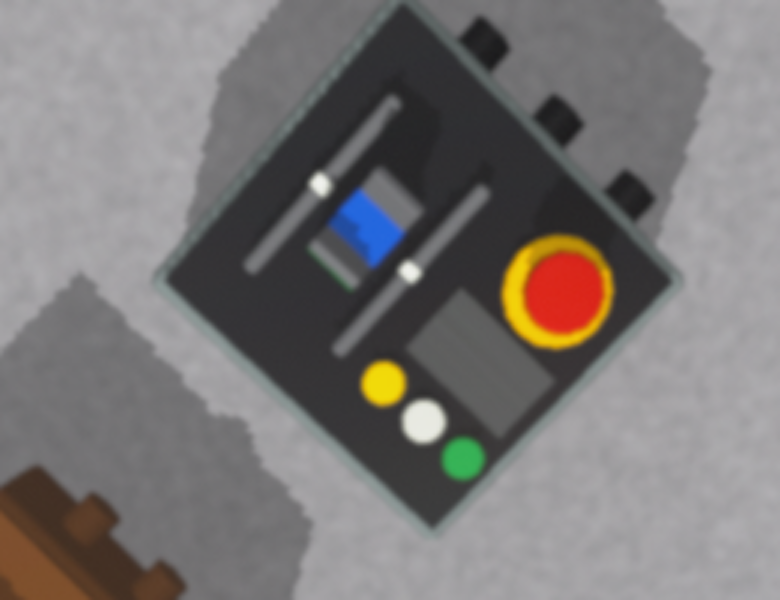

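The wrist crop shows the grey box with the blue facet on top, so the wheel is at about 1.047. The index marks are at crop (320,184) and (409,272), and the button is at (564,292).

Run:
```python
from h import *
import pickle
from workcell import calibration
c=pickle.load(open("pics/w1.pkl","rb"));t=calibration("top")
P=lambda u,v:(200+u/3-.33,40+v/3-.33)
B=lambda u,v:(365+(u-400)/4,180+v/4)
mL=atz(c,P(320,184),.078);mR=atz(c,P(409,272),.078);print(mL,mR,np.linalg.norm(mL-mR))
for q in[(160,280),(432,530),(682,280),(402,0)]: print("corner",atz(c,P(*q),.07))
print("tri L,R", tri([(c,P(320,184)),(t,B(536,136))]),tri([(c,P(409,272)),(t,B(597,157))]))
y=(mL-mR)[:2];y/=np.linalg.norm(y);print("yaw",np.arctan2(-y[0],y[1]),"wheel",(mL+mR)/2)
# move to pre-knob
from workcell import bot
o=bot.observe();R=Rrpy(o["tool_rot"]);p=o["position"]
yw=.22;k=np.array([.522,.205,.246]);a=np.array([-.5*np.cos(yw),-.5*np.sin(yw),.866])
for st in(.13,.18):
  tgt=k+a*st;d,r=delta(p,R,tgt,Ro.from_euler("xyz",[np.pi,-np.pi/6,yw]));print(tgt,d,r,np.linalg.norm(d)*.8)
```

```text
[ 0.6046 -0.1931  0.078 ] [ 0.5897 -0.2349  0.078 ] 0.0443656352778208
corner [ 0.5499 -0.1515  0.07  ]
corner [ 0.5043 -0.2841  0.07  ]
corner [ 0.628  -0.3296  0.07  ]
corner [ 0.6725 -0.195   0.07  ]
tri L,R (array([ 0.6035, -0.1941,  0.0821]), [np.float64(0.0011680223240596102), np.float64(0.0011680223240593786)]) (array([ 0.5889, -0.236 ,  0.0803]), [np.float64(0.001489844307008151), np.float64(0.0014898443070083122)])
yaw -0.3415058275656968 wheel [ 0.5972 -0.214   0.078 ]
[0.4586 0.1908 0.3586] [ 0.1486 -0.5319  0.0491] [-0.0158  0.166   0.059 ] 0.4435245872992174
[0.4342 0.1854 0.4019] [ 0.1179 -0.5378 -0.0051] [-0.0158  0.166   0.059 ] 0.440448922352773
```

>>> move_arm(jaw=[255, 255, 255, 255, 255, 255, 255, 255, 255, 255], dp=[[0.0147, -0.067, 0], [0.0147, -0.067, 0], [0.0147, -0.067, 0], [0.0147, -0.067, 0], [0.0147, -0.067, 0], [0.0147, -0.067, 0], [0.0147, -0.067, 0], [0.0147, -0.067, 0], [0, 0, 0], [0, 0, 0]], rotation=[[0, 0, 0], [0, 0, 0], [0, 0, 0], [0, 0, 0], [0, 0, 0], [0, 0, 0], [0, 0, 0], [0, 0, 0], [-0.004, 0.0415, 0.0148], [-0.004, 0.0415, 0.0148]])

```text
clock: 2.52
position: [0.4351, 0.1821, 0.3971]
tool_rot: [3.129, -0.264, 0.313]
force: [0.2, 0.4, 0.5]
grip_width: -0.0002
```

>>> move_arm(jaw=[255, 255, 255], dp=[[0, 0, 0], [0, 0, 0], [0, 0, 0]], rotation=[[-0.004, 0.0415, 0.0148], [-0.004, 0.0415, 0.0148], [0, 0, 0]])

```text
clock: 2.9
position: [0.4338, 0.1811, 0.3972]
tool_rot: [3.139, -0.524, 0.216]
force: [0.2, -0.3, 0.7]
grip_width: 0.0001
```

```bash
python3 look.py w2
python3 - <<'E'
from h import *
import pickle
c=pickle.load(open("pics/w2.pkl","rb"))
print("knob px",proj(c,[.522,.205,.246]))
E
```

```text
2.9 [0.4338 0.1811 0.3972] [ 3.139  -0.5235  0.2161] [ 0.1871 -0.2937  0.6594] [-0.0604 -0.1461 -0.5324  2.1039  0.1901  0.6855 -2.0799] 0.00012775809345530806
cam in tool [ 0.0716 -0.0021 -0.1431] 
 [[ 0.0001 -0.9596 -0.2814]
 [ 1.      0.0003 -0.0006]
 [ 0.0007 -0.2814  0.9596]] [407.0967   0.     316.6422]
knob px [313.4889 213.8818]
```

View pics/w2.png

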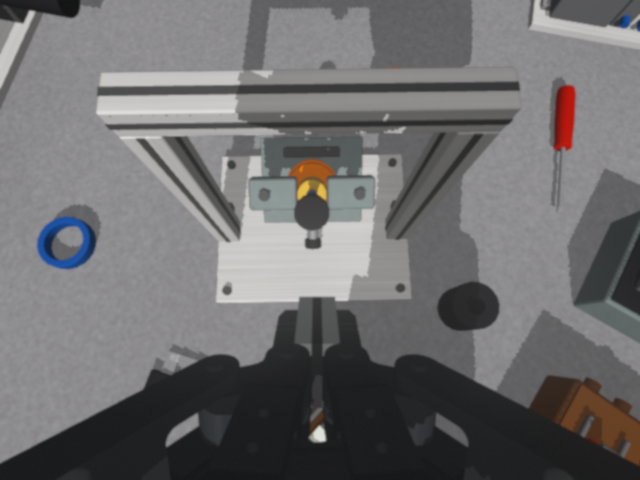

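The knob is at (312,211) in the wrist view, with the clamp's black tip below it at (313,242). The base bolts are at (227,290), (400,287), (232,164) and (392,162).

Run:
```python
from h import *
import pickle
from workcell import calibration,bot
c=pickle.load(open("pics/w2.pkl","rb"));t=calibration("top")
k,e=tri([(c,(312,211)),(t,(244.6,231.8))]);print("knob",k,e)
P=[atz(c,q,.016) for q in[(227,290),(400,287),(232,164),(392,162)]];print(P)
org=np.mean(P,0);y=(P[0]-P[1]+P[2]-P[3]);x=P[2]+P[3]-P[0]-P[1]
print("org",org,"yaw",np.arctan2(-y[0],y[1]),np.arctan2(x[1],x[0]),np.linalg.norm(x)/2,np.linalg.norm(y)/2)
w=np.arctan2(-y[0],y[1]);ex=np.array([np.cos(w),np.sin(w),0]);ax=-.5*ex+[0,0,.866]
b=np.array([org[0],org[1],0])+.045*ex+[0,0,.062]
s=(k-b)@ax;print("along axis",s,"off",k-b-s*ax)
o=bot.observe();R=Rrpy(o["tool_rot"]);p=o["position"]
print("tcp rel axis",(p-b)@ax,"tool-frame knob from tcp (mm)",R.inv().apply(k-p)*1000,"axispt",R.inv().apply(b+.21*ax-p)*1000)
print(R.inv().apply(-ax))
```

```text
knob [0.5294 0.2079 0.2291] [np.float64(0.0002202133016556632), np.float64(0.0002202133016556825)]
[array([0.4662, 0.3119, 0.016 ]), array([0.5194, 0.0876, 0.016 ]), array([0.6428, 0.3528, 0.016 ]), array([0.6951, 0.1289, 0.016 ])]
org [0.5809 0.2203 0.016 ] yaw 0.2311912042300631 0.22912185914226596 0.18090059009613357 0.23025796276209246
along axis 0.19372983995230986 off [-0.001  -0.0006 -0.0006]
tcp rel axis 0.3887919655768651 tool-frame knob from tcp (mm) [  1.1693  -5.7781 195.019 ] axispt [  2.3968  -5.9513 178.7533]
[ 0.0016 -0.0094  0.9999]
```

Lining the tool up shows the camera, at 72 mm on the +x side, would pass close to the light bar. I'll turn the tool half a turn about its z (joint 7 has the range) so the camera is on the operator side.

>>> move_arm(jaw=[255, 255, 255, 255, 255, 255, 255, 255, 255, 255], dp=[[0.0026, -0.0053, 0], [0, 0, 0], [0, 0, 0], [0, 0, 0], [0, 0, 0], [0, 0, 0], [0, 0, 0], [0, 0, 0], [0, 0, 0], [0, 0, 0]], rotation=[[0.003, 0.0005, 0], [0, 0, -0.0556], [0, 0, -0.0556], [0, 0, -0.0556], [0, 0, -0.0556], [0, 0, -0.0556], [0, 0, -0.0556], [0, 0, -0.0556], [0, 0, -0.0556], [0, 0, -0.0556]])

```text
clock: 4.2
position: [0.4364, 0.1875, 0.3985]
tool_rot: [2.619, -0.004, 1.798]
force: [-0.3, -0.4, -0.4]
grip_width: 0.0001
```

>>> move_arm(jaw=[255, 255, 255, 255, 255, 255, 255, 255, 255, 255], dp=[[0, 0, 0], [0, 0, 0], [0, 0, 0], [0, 0, 0], [0, 0, 0], [0, 0, 0], [0, 0, 0], [0, 0, 0], [0, 0, 0], [0, 0, 0]], rotation=[[0, 0, -0.0556], [0, 0, -0.0556], [0, 0, -0.0556], [0, 0, -0.0556], [0, 0, -0.0556], [0, 0, -0.0556], [0, 0, -0.0556], [0, 0, -0.0556], [0, 0, -0.0556], [0, 0, 0]])

```text
clock: 5.45
position: [0.4362, 0.1876, 0.3985]
tool_rot: [3.134, 0.523, -2.923]
force: [-0.7, 0.4, 0.1]
grip_width: -0.0001
```

```bash
cat > axis.py <<'E'
from h import *
from workcell import bot
w=.2305;org=np.array([.5809,.2203,0]);ex=np.array([np.cos(w),np.sin(w),0]);ax=-.5*ex+[0,0,.8660254];b=org+.045*ex+[0,0,.062]
if __name__=="__main__":
    o=bot.observe();R=Rrpy(o["tool_rot"]);p=o["position"];s=(p-b)@ax
    print(o["clock"],"s",s,"axis in tool mm",R.inv().apply(b+s*ax-p)*1000,"dir",R.inv().apply(-ax),"F tool",R.inv().apply(o["force"]),o["qpos"])
E
python3 axis.py; python3 look.py w3 | head -1
```

```text
5.45 s 0.3881323595949604 axis in tool mm [ 0.8183 -1.2358 -0.002 ] dir [-0.0004 -0.0019  1.    ] F tool [ 0.4954  0.5936 -0.3897] [-0.5106 -0.1422 -0.1498  2.1095  0.2911  0.712   0.9511]
5.45 [0.4362 0.1876 0.3985] [ 3.1339  0.5232 -2.9227] [-0.7394  0.4406  0.094 ] [-0.5106 -0.1422 -0.1498  2.1095  0.2911  0.712   0.9511] -0.00013404063020747153
```

View pics/w3.png

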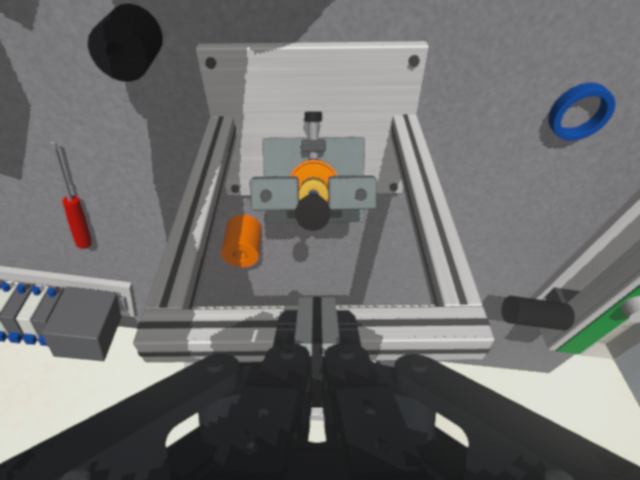

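In this view the knob is at (312,212). The light bar passes behind the fingers with clearance on its side.

Run:
```python
from axis import *
import pickle
from workcell import calibration
c2=pickle.load(open("pics/w2.pkl","rb"));c3=pickle.load(open("pics/w3.pkl","rb"))
k,e=tri([(c2,(312,211)),(c3,(312,212)),(calibration("top"),(244.6,231.8))]);s=(k-b)@ax
k2,_=tri([(c2,(312,211)),(c3,(312,212))]);print(k2,(k2-b)@ax)
print(k,e,s,"off axis",k-b-s*ax)
o=bot.observe();R=Rrpy(o["tool_rot"]);print(R.inv().apply(k-o["position"])*1000)
```

```text
[0.5289 0.208  0.2312] 0.19574453007331571
[0.529  0.2078 0.2309] [np.float64(8.773046737285781e-05), np.float64(0.00038843749900854867), np.float64(0.0004701750500836146)] 0.19541005423286995 off axis [-0.0006 -0.0004 -0.0004]
[  1.4835  -1.9446 192.7883]
```

>>> move_arm(jaw=[255, 255, 255, 255, 255, 255, 255], dp=[[0.0015, -0.002, 0], [0, 0, 0.0575], [0, 0, 0.0575], [0, 0, 0.0575], [0, 0, 0.0188], [0, 0, 0.0188], [0, 0, 0]], rotation=[[0.0006, -0.0001, 0], [0, 0, 0], [0, 0, 0], [0, 0, 0], [0, 0, 0], [0, 0, 0], [0, 0, 0]])

```text
clock: 6.38
position: [0.517, 0.2045, 0.2517]
tool_rot: [3.136, 0.523, -2.924]
force: [-0.3, -0.2, -0.1]
grip_width: 0.0003
```

```bash
python3 axis.py
```

```text
6.375 s 0.21968482259143418 axis in tool mm [-1.0952  0.8196 -0.001 ] dir [-0.0004  0.0007  1.    ] F tool [ 0.4023 -0.153  -0.0882] [-0.5109  0.192  -0.0877  2.1876  0.6427  0.3299  0.6302]
```

>>> move_arm(jaw=[255, 255, 255, 255, 255], dp=[[0, 0, 0.0025], [0, 0, 0.0025], [0, 0, 0.0025], [0, 0, 0.0025], [0, 0, 0.0025]], rotation=[[0, 0, 0], [0, 0, 0], [0, 0, 0], [0, 0, 0], [0, 0, 0]])

```text
clock: 7.0
position: [0.522, 0.2059, 0.244]
tool_rot: [3.136, 0.525, -2.922]
force: [0.2, -0.1, 0.6]
grip_width: 0.0001
```

```bash
python3 axis.py
```

```text
7.0 s 0.2104130339511698 axis in tool mm [-0.4586  0.5541  0.0008] dir [ 0.0016 -0.0001  1.    ] F tool [-0.3994 -0.1627 -0.4465] [-0.5231  0.2122 -0.0699  2.1878  0.6746  0.3086  0.6014]
```

>>> move_arm(jaw=[255, 255, 255, 255, 255], dp=[[0, 0, 0.0025], [0, 0, 0.0025], [0, 0, 0.0025], [0, 0, 0.0025], [0, 0, 0.0025]], rotation=[[0, 0, 0], [0, 0, 0], [0, 0, 0], [0, 0, 0], [0, 0, 0]])

```text
clock: 7.62
position: [0.5269, 0.207, 0.2354]
tool_rot: [3.136, 0.525, -2.922]
force: [-4.3, -1.3, 5.0]
grip_width: -0.0002
```

```bash
python3 axis.py
```

```text
7.625 s 0.20044493991082557 axis in tool mm [-0.456   0.5699  0.0007] dir [ 0.0016 -0.      1.    ] F tool [ 1.3422 -0.3444 -6.5817] [-0.5366  0.2343 -0.0499  2.1875  0.7063  0.2877  0.571 ]
```

>>> move_arm(jaw=[255, 255, 255, 255, 255, 255, 255, 255], dp=[[0, 0, 0.0025], [0, 0, 0.0025], [0, 0, 0.0025], [0, 0, 0.0025], [0, 0, 0.0025], [0, 0, 0.0025], [0, 0, 0.0025], [0, 0, 0.0025]], rotation=[[0, 0, 0], [0, 0, 0], [0, 0, 0], [0, 0, 0], [0, 0, 0], [0, 0, 0], [0, 0, 0], [0, 0, 0]])

```text
clock: 8.62
position: [0.5347, 0.2089, 0.2214]
tool_rot: [3.136, 0.525, -2.922]
force: [-2.9, -0.7, 4.4]
grip_width: -0.0003
```

```bash
python3 axis.py
```

```text
8.625 s 0.18435623033969437 axis in tool mm [-0.4609  0.5364  0.0007] dir [ 0.0015 -0.0001  1.    ] F tool [ 0.3888 -0.071  -5.2892] [-0.5606  0.2703 -0.0144  2.1859  0.7581  0.2533  0.5207]
```

>>> move_arm(jaw=[255, 255], dp=[[0, 0, 0.001], [0, 0, 0.001]], rotation=[[0, 0, 0], [0, 0, 0]])

```text
clock: 8.88
position: [0.5354, 0.2091, 0.2201]
tool_rot: [3.136, 0.525, -2.922]
force: [-2.9, -0.8, 4.5]
grip_width: -0.0001
```

>>> move_arm(jaw=[255, 255], dp=[[0, 0, 0.0008], [0, 0, 0.0008]], rotation=[[0, 0, 0], [0, 0, 0]])

```text
clock: 9.12
position: [0.536, 0.2092, 0.219]
tool_rot: [3.136, 0.525, -2.922]
force: [-3.6, -0.2, 4.2]
grip_width: -0.0001
```

>>> move_arm(jaw=[255, 255], dp=[[0, 0, 0.0008], [0, 0, 0.0008]], rotation=[[0, 0, 0], [0, 0, 0]])

```text
clock: 9.38
position: [0.5367, 0.2094, 0.2179]
tool_rot: [3.136, 0.525, -2.922]
force: [-3.0, -0.4, 4.2]
grip_width: -0.0002
```

>>> move_arm(jaw=[255, 255], dp=[[0, 0, 0.0008], [0, 0, 0.0008]], rotation=[[0, 0, 0], [0, 0, 0]])

```text
clock: 9.62
position: [0.5373, 0.2095, 0.2168]
tool_rot: [3.136, 0.525, -2.922]
force: [-4.2, -1.2, 4.4]
grip_width: 0.0006
```

>>> move_arm(jaw=[255, 255], dp=[[0, 0, 0.0009], [0, 0, 0.0009]], rotation=[[0, 0, 0], [0, 0, 0]])

```text
clock: 9.88
position: [0.538, 0.2097, 0.2155]
tool_rot: [3.136, 0.525, -2.922]
force: [-3.7, -0.8, 4.4]
grip_width: 0.0001
```

>>> move_arm(jaw=[255, 255], dp=[[0, 0, 0.0009], [0, 0, 0.0009]], rotation=[[0, 0, 0], [0, 0, 0]])

```text
clock: 10.12
position: [0.5387, 0.2098, 0.2143]
tool_rot: [3.136, 0.525, -2.922]
force: [-3.5, -1.2, 4.4]
grip_width: -0.0002
```

>>> move_arm(jaw=[255, 255], dp=[[0, 0, 0.0009], [0, 0, 0.0009]], rotation=[[0, 0, 0], [0, 0, 0]])

```text
clock: 10.38
position: [0.5394, 0.21, 0.213]
tool_rot: [3.136, 0.525, -2.922]
force: [-4.6, -0.8, 5.4]
grip_width: -0.0001
```

>>> move_arm(jaw=[255, 255], dp=[[0, 0, 0.0009], [0, 0, 0.0009]], rotation=[[0, 0, 0], [0, 0, 0]])

```text
clock: 10.62
position: [0.5401, 0.2102, 0.2118]
tool_rot: [3.136, 0.525, -2.922]
force: [-4.3, -1.0, 4.8]
grip_width: 0.0003
```

>>> move_arm(jaw=[255, 255], dp=[[0, 0, 0.0009], [0, 0, 0.0009]], rotation=[[0, 0, 0], [0, 0, 0]])

```text
clock: 10.88
position: [0.5408, 0.2103, 0.2106]
tool_rot: [3.136, 0.525, -2.922]
force: [-4.6, -0.5, 4.1]
grip_width: -0.0001
```

>>> move_arm(jaw=[255, 255], dp=[[0, 0, 0.0009], [0, 0, 0.0009]], rotation=[[0, 0, 0], [0, 0, 0]])

```text
clock: 11.12
position: [0.5415, 0.2105, 0.2093]
tool_rot: [3.136, 0.525, -2.922]
force: [-4.6, 0.1, 3.6]
grip_width: -0.0004
```

>>> move_arm(jaw=[255, 255], dp=[[0, 0, 0.0009], [0, 0, 0.0009]], rotation=[[0, 0, 0], [0, 0, 0]])

```text
clock: 11.38
position: [0.5422, 0.2107, 0.2081]
tool_rot: [3.136, 0.525, -2.922]
force: [-5.0, -0.2, 4.1]
grip_width: -0.0001
```

>>> move_arm(jaw=[255, 255], dp=[[0, 0, 0.0009], [0, 0, 0.0009]], rotation=[[0, 0, 0], [0, 0, 0]])

```text
clock: 11.62
position: [0.5429, 0.2108, 0.2068]
tool_rot: [3.136, 0.525, -2.922]
force: [-4.1, -0.6, 4.7]
grip_width: 0.0001
```

>>> move_arm(jaw=[255, 255], dp=[[0, 0, 0.0009], [0, 0, 0.0009]], rotation=[[0, 0, 0], [0, 0, 0]])

```text
clock: 11.88
position: [0.5436, 0.211, 0.2056]
tool_rot: [3.136, 0.525, -2.922]
force: [-3.9, 0.2, 4.2]
grip_width: 0.0001
```

>>> move_arm(jaw=[255, 255], dp=[[0, 0, 0.0009], [0, 0, 0.0009]], rotation=[[0, 0, 0], [0, 0, 0]])

```text
clock: 12.12
position: [0.5443, 0.2112, 0.2043]
tool_rot: [3.136, 0.525, -2.922]
force: [-4.3, -0.5, 3.8]
grip_width: 0.0001
```

>>> move_arm(jaw=[255, 255], dp=[[0, 0, 0.0009], [0, 0, 0.0009]], rotation=[[0, 0, 0], [0, 0, 0]])

```text
clock: 12.38
position: [0.5449, 0.2113, 0.2034]
tool_rot: [3.136, 0.525, -2.922]
force: [-17.5, -4.5, 21.8]
grip_width: 0.0001
```

Force has jumped from 6 N to about 28 N within the step, and the move fell short, so the probe is on the bottom. Now I'll back off along the axis and read the band.

```bash
python3 axis.py
```

```text
12.375 s 0.16346476155077636 axis in tool mm [-0.3722  0.5463  0.0007] dir [ 0.0018 -0.0001  1.    ] F tool [  4.6673  -0.4364 -27.8921] [-0.5913  0.3181  0.0328  2.1818  0.8354  0.2084  0.4438]
```

>>> move_arm(jaw=[255, 255, 255, 255, 255, 255], dp=[[0, 0, -0.005], [0, 0, -0.03], [0, 0, -0.04], [0, 0, -0.04], [0, 0, -0.03], [0, 0, 0]], rotation=[[0, 0, 0], [0, 0, 0], [0, 0, 0], [0, 0, 0], [0, 0, 0], [0, 0, 0]])

```text
clock: 13.12
position: [0.4886, 0.1981, 0.3051]
tool_rot: [3.135, 0.528, -2.923]
force: [-0.2, -0.1, 0.7]
grip_width: -0.0
```

```bash
python3 axis.py; python3 look.py w4|head -1
python3 - <<'E'
from axis import *
import pickle
from workcell import grab_frame,calibration
c=pickle.load(open("pics/w4.pkl","rb"));g=b+.108*ax
u,v=proj(c,g);print("guide px wrist",u,v,"knob",proj(c,b+.162*ax))
f=cv2.imread("pics/w4.png");x,y=int(u),int(v)
A=cv2.resize(f[max(0,y-75):y+75,x-50:x+50],(400,600),interpolation=2)
s=grab_frame("scene");cv2.imwrite("pics/s4.png",s);u,v=proj(calibration("scene"),g);print("scene",u,v);x,y=int(u),int(v)
B=cv2.resize(s[y-30:y+30,x-20:x+20],(400,600),interpolation=2)
cv2.imwrite("pics/c4.png",np.hstack([A[:600],B]))
E
```

```text
13.125 s 0.2805081802601096 axis in tool mm [ 0.4257  0.564  -0.0015] dir [ 0.0043 -0.0006  1.    ] F tool [-0.1666 -0.0271 -0.7399] [-0.4281  0.0638 -0.1975  2.1752  0.483   0.4547  0.781 ]
13.125 [0.4886 0.1981 0.3051] [ 3.1351  0.5279 -2.9229] [-0.2162 -0.0808  0.7229] [-0.4281  0.0638 -0.1975  2.1752  0.483   0.4547  0.781 ] -1.3370471691515166e-05
guide px wrist 314.26603663443564 217.45797708178665 knob [313.9154 235.5591]
scene 371.4342767675002 223.77128724476879
```

View pics/c4.png

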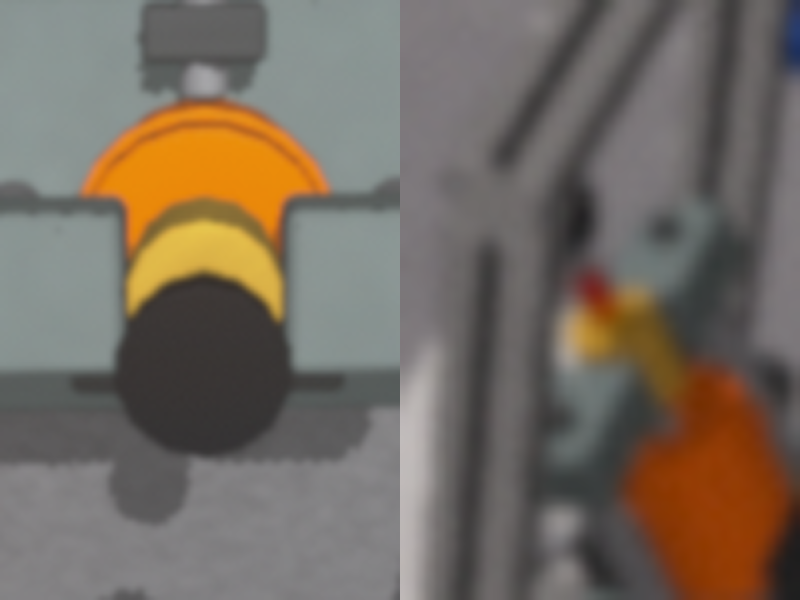

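The crop shows the knob hiding the rod from above, and red close to the bush in the scene view. The slide estimate is about 48 mm. I need an oblique look, so I'll move sideways to -y with the same orientation.

>>> move_arm(jaw=[255, 255, 255, 255, 255, 255], dp=[[0.003, -0.0515, 0.007], [0.003, -0.0515, 0.007], [0.003, -0.0515, 0.007], [0.003, -0.0515, 0.007], [0.003, -0.0515, 0.007], [0, 0, 0]], rotation=[[0, 0, 0], [0, 0, 0], [0, 0, 0], [0, 0, 0], [0, 0, 0], [0, 0, 0]])

```text
clock: 13.98
position: [0.5375, -0.0058, 0.2704]
tool_rot: [3.136, 0.522, -2.928]
force: [-0.3, 1.4, -0.2]
grip_width: -0.0001
```

```bash
python3 axis.py; python3 look.py w5|head -1
python3 - <<'E'
from axis import *
import pickle
c=pickle.load(open("pics/w5.pkl","rb"));g=b+.108*ax
u,v=proj(c,g);print("guide px",u,v,"steps",[proj(c,b+(.108+k*.001)*ax) for k in(10,20,34,54)])
f=cv2.imread("pics/w5.png");x,y=int(u),int(v);x0=max(0,min(640-80,x-40));y0=max(0,y-35)
print(x0,y0);cv2.imwrite("pics/c5.png",cv2.resize(f[y0:y0+60,x0:x0+80],(800,600),interpolation=2))
E
```

```text
13.975 s 0.2499737396781405 axis in tool mm [-13.0601 210.3872  -0.584 ] dir [-0.0011  0.0027  1.    ] F tool [0.1371 1.4237 0.1584] [ 0.1139  0.1406 -0.1747  2.1906 -0.2071  0.3029  1.9153]
13.975 [ 0.5375 -0.0058  0.2704] [ 3.136   0.5224 -2.9276] [-0.3452  1.3828 -0.1988] [ 0.1139  0.1406 -0.1747  2.1906 -0.2071  0.3029  1.9153] -0.0001117346477739267
guide px 602.3016533588265 246.10208234152492 steps [array([611.8077, 250.1426]), array([621.9702, 254.4621]), array([637.4367, 261.036 ]), array([662.4709, 271.6767])]
560 211
```

View pics/c5.png

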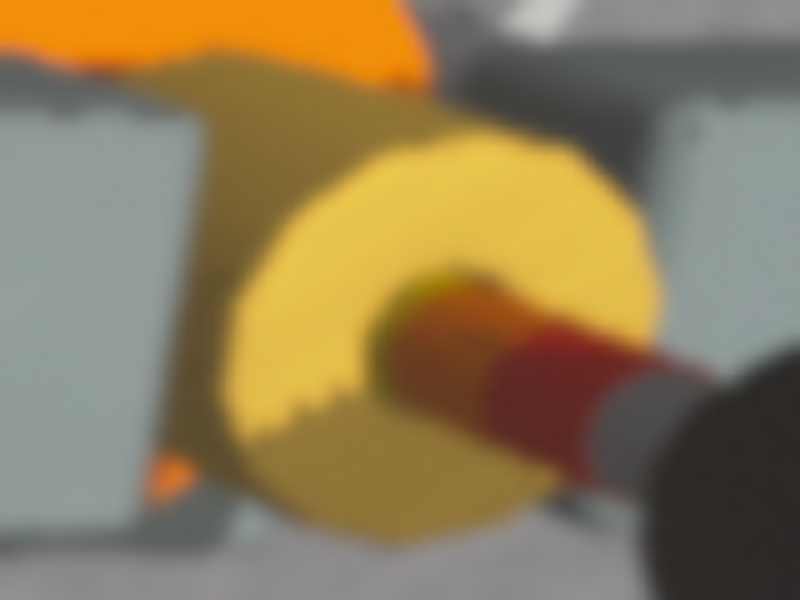

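The oblique view shows, from the knob down: grey, red, a full orange band (about 10 mm), and a yellow sliver of about 2 mm at the bush face near crop (385,345). So class 3, yellow. Touch gives a slide of about 47.6–48.5 mm, which agrees. The wheel has to go from blue to yellow, two clicks forward.

```bash
cat > box.py <<'E'
from h import *
from workcell import bot
w=-.3415;wc=np.array([.5972,-.214,.066]);bx=np.array([np.cos(w),np.sin(w),0]);by=np.array([-np.sin(w),np.cos(w),0])
G=Ro.from_euler("xyz",[np.pi,0,w+np.pi/2])
if __name__=="__main__":
    o=bot.observe();R=Rrpy(o["tool_rot"]);p=o["position"];d=p-wc
    print(o["clock"],"box xyz rel wheel mm",np.array([d@bx,d@by,p[2]])*1000,"rot needed",(R.inv()*G).as_rotvec()/np.pi,"F box",o["force"]@bx,o["force"]@by,o["force"][2],o["qpos"],o["grip_width"])
    for x,z in((-.045,.30),(-.045,.15)):
        t=wc+bx*x;t[2]=z;print((x,z),"dp",R.inv().apply(t-p)/.8)
E
python3 box.py
```

```text
14.025 box xyz rel wheel mm [-126.8474  178.0268  270.7991] rot needed [0.1775 0.0959 0.6596] F box 0.6319336889867401 0.8712458163889695 0.1775046746146056 [ 0.1106  0.1396 -0.1755  2.1909 -0.2049  0.3031  1.9108] 0.00031190150199278415
(-0.045, 0.3) dp [ 0.0084 -0.2427 -0.0485]
(-0.045, 0.15) dp [ 0.102  -0.2437  0.114 ]
```

>>> move_arm(jaw=[255, 255, 255, 255, 255, 255, 255, 255, 255, 255], dp=[[0.0021, -0.0607, -0.0121], [0.0021, -0.0607, -0.0121], [0.0021, -0.0607, -0.0121], [0.0021, -0.0607, -0.0121], [0, 0, 0], [0, 0, 0], [0, 0, 0], [0, 0, 0], [0, 0, 0], [0, 0, 0]], rotation=[[0, 0, 0], [0, 0, 0], [0, 0, 0], [0, 0, 0], [0.0148, 0.008, 0.055], [0.0148, 0.008, 0.055], [0.0148, 0.008, 0.055], [0.0148, 0.008, 0.055], [0.0148, 0.008, 0.055], [0.0148, 0.008, 0.055]])

```text
clock: 15.28
position: [0.5559, -0.1955, 0.3008]
tool_rot: [2.979, 0.266, 2.286]
force: [-0.2, 0.3, -0.5]
grip_width: 0.0003
```

>>> move_arm(jaw=[255, 255, 255, 255, 255, 255, 255], dp=[[0, 0, 0], [0, 0, 0], [0, 0, 0], [0, 0, 0], [0, 0, 0], [0, 0, 0], [0, 0, 0]], rotation=[[0.0148, 0.008, 0.055], [0.0148, 0.008, 0.055], [0.0148, 0.008, 0.055], [0.0148, 0.008, 0.055], [0.0148, 0.008, 0.055], [0.0148, 0.008, 0.055], [0, 0, 0]])

```text
clock: 16.15
position: [0.556, -0.1963, 0.3002]
tool_rot: [3.133, 0.006, 1.268]
force: [-0.1, 0.6, -1.1]
grip_width: -0.0
```

```bash
python3 box.py
```

```text
16.15 box xyz rel wheel mm [-44.7214   2.849  300.2273] rot needed [0.0027 0.002  0.0123] F box -0.26312750836201987 0.5666160682662281 -1.0535691447248958 [-0.0219  0.4146  0.3627  1.634  -0.1529  1.1135  0.0764] -3.9259151103191074e-05
(-0.045, 0.3) dp [-0.0035 -0.0005  0.0003]
(-0.045, 0.15) dp [-0.0024 -0.002   0.1878]
```

>>> move_arm(jaw=[255, 255, 255, 255, 255, 255, 255, 255], dp=[[-0.0035, 0.005, 0], [0, 0, 0.0575], [0, 0, 0.0575], [0, 0, 0.0575], [0, 0, 0.0575], [0, 0, 0.0175], [0, 0, 0.0175], [0, 0, 0]], rotation=[[0.0027, 0.002, 0.0123], [0, 0, 0], [0, 0, 0], [0, 0, 0], [0, 0, 0], [0, 0, 0], [0, 0, 0], [0, 0, 0]])

```text
clock: 17.15
position: [0.5591, -0.2005, 0.0896]
tool_rot: [3.14, -0.003, 1.229]
force: [-0.6, -0.6, -0.6]
grip_width: -0.0
```

```bash
python3 box.py; python3 look.py w6 | head -1
```

```text
17.15 box xyz rel wheel mm [-40.4157  -0.0467  89.598 ] rot needed [ 0.0004 -0.0008 -0.0002] F box -0.33204644423522245 -0.7613803351892959 -0.5583643331585284 [ 0.0567  0.6753  0.2759  1.8063 -0.2729  0.6956  0.1433] -1.7450286226926947e-05
(-0.045, 0.3) dp [ 0.0007 -0.0054 -0.263 ]
(-0.045, 0.15) dp [ 0.0002 -0.0056 -0.0755]
17.15 [ 0.5591 -0.2005  0.0896] [ 3.1402 -0.0025  1.2286] [-0.5679 -0.6062 -0.5584] [ 0.0567  0.6753  0.2759  1.8063 -0.2729  0.6956  0.1433] -1.7450286226926947e-05
```

View pics/w6.png

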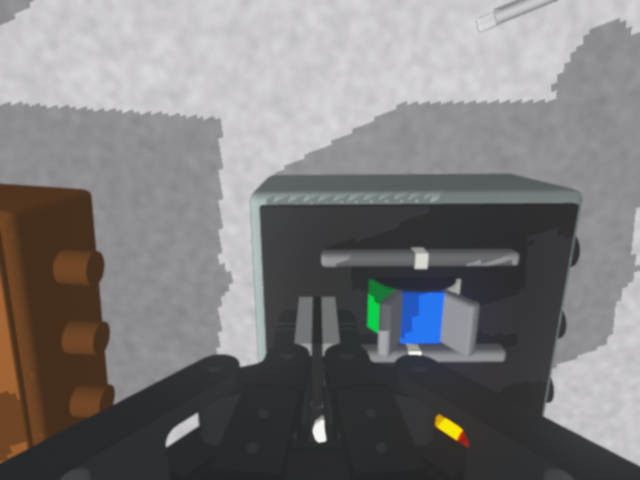

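The view shows the shut fingers (297–338, 300) on the -x side of the wheel, in line with it. The near ridge is at (388,320), with blue on top and green next. Pushing the ridge over slowly.

>>> move_arm(jaw=[255, 255, 255, 255, 255, 255, 255, 255, 255, 255], dp=[[0, 0.0047, 0], [0, 0.0047, 0], [0, 0.0047, 0], [0, 0.0047, 0], [0, 0.0047, 0], [0, 0.0047, 0], [0, 0.0047, 0], [0, 0.0047, 0], [0, 0.0047, 0], [0, 0.0047, 0]], rotation=[[0, 0, 0], [0, 0, 0], [0, 0, 0], [0, 0, 0], [0, 0, 0], [0, 0, 0], [0, 0, 0], [0, 0, 0], [0, 0, 0], [0, 0, 0]])

```text
clock: 18.45
position: [0.5973, -0.214, 0.0921]
tool_rot: [3.134, -0.003, 1.228]
force: [3.4, 0.4, 23.6]
grip_width: -0.0
```

```bash
python3 box.py|head -1; python3 look.py w7 | head -1
cat > col.py <<'E'
import sys,pickle
from box import *
n=sys.argv[1];c=pickle.load(open(f"pics/{n}.pkl","rb"));f=cv2.imread(f"pics/{n}.png")
# drum facet centres: on top and neighbours
for a in(-60,0,60):
    r=np.radians(a);p=wc+bx*.0195*np.sin(r)+np.array([0,0,.0195*np.cos(r)])
    for yy in(-.006,0,.006):
        u,v=proj(c,p+by*yy).round().astype(int); print(a,yy,(u,v),f[v,u] if 0<=v<480 and 0<=u<640 else None)
E
python3 col.py w7
```

```text
18.45 box xyz rel wheel mm [ 0.127   0.0581 92.0868] rot needed [ 0.0025 -0.001  -0.0003] F box 3.076690208053818 1.469500956427258 23.590575855819125 [ 0.0688  0.7213  0.2793  1.6981 -0.2736  0.7526  0.139 ] -1.4740404550123918e-07
18.45 [ 0.5973 -0.214   0.0921] [ 3.1338 -0.0032  1.2283] [ 3.3912  0.3543 23.5906] [ 0.0688  0.7213  0.2793  1.6981 -0.2736  0.7526  0.139 ] -1.4740404550123918e-07
-60 -0.006 (np.int64(280), np.int64(318)) [52 51 48]
-60 0 (np.int64(280), np.int64(305)) [100  98  98]
-60 0.006 (np.int64(279), np.int64(292)) [96 95 94]
0 -0.006 (np.int64(320), np.int64(328)) [52 51 49]
0 0 (np.int64(320), np.int64(315)) [57 57 54]
0 0.006 (np.int64(320), np.int64(301)) [63 64 61]
60 -0.006 (np.int64(358), np.int64(317)) [169  80  38]
60 0 (np.int64(359), np.int64(305)) [169  80  38]
60 0.006 (np.int64(359), np.int64(292)) [169  81  39]
```

Blue has moved to the +60° facet and the next ridge is pressing under the fingertip (24 N). Lift straight up so the wheel can settle.

>>> move_arm(jaw=[255, 255, 255, 255], dp=[[0, 0, -0.03], [0, 0, -0.04], [0, 0, 0], [0, 0, 0]], rotation=[[0, 0, 0], [0, 0, 0], [0, 0, 0], [0, 0, 0]])

```text
clock: 19.0
position: [0.5941, -0.2131, 0.1449]
tool_rot: [3.141, -0.003, 1.228]
force: [0.5, -0.4, 0.6]
grip_width: -0.0001
```

```bash
python3 box.py|head -1; python3 look.py w8 | head -1; python3 col.py w8
```

```text
19.0 box xyz rel wheel mm [ -3.219   -0.1496 144.9328] rot needed [ 0.0002 -0.0008 -0.0003] F box 0.6512814101119135 -0.21817696663525912 0.5508316569133207 [ 0.0497  0.6514  0.3075  1.672  -0.2489  0.8559  0.1195] -5.47627509867136e-05
19.0 [ 0.5941 -0.2131  0.1449] [ 3.1409 -0.0026  1.2283] [ 0.5406 -0.4237  0.5508] [ 0.0497  0.6514  0.3075  1.672  -0.2489  0.8559  0.1195] -5.47627509867136e-05
-60 -0.006 (np.int64(294), np.int64(274)) [157 156 154]
-60 0 (np.int64(294), np.int64(264)) [151 150 149]
-60 0.006 (np.int64(294), np.int64(254)) [ 10 218 239]
0 -0.006 (np.int64(325), np.int64(281)) [ 65 197  10]
0 0 (np.int64(325), np.int64(270)) [ 67 197  10]
0 0.006 (np.int64(325), np.int64(259)) [ 67 197  10]
60 -0.006 (np.int64(355), np.int64(274)) [147 146 144]
60 0 (np.int64(356), np.int64(264)) [145 144 142]
60 0.006 (np.int64(356), np.int64(254)) [105  74  61]
```

View pics/w8.png

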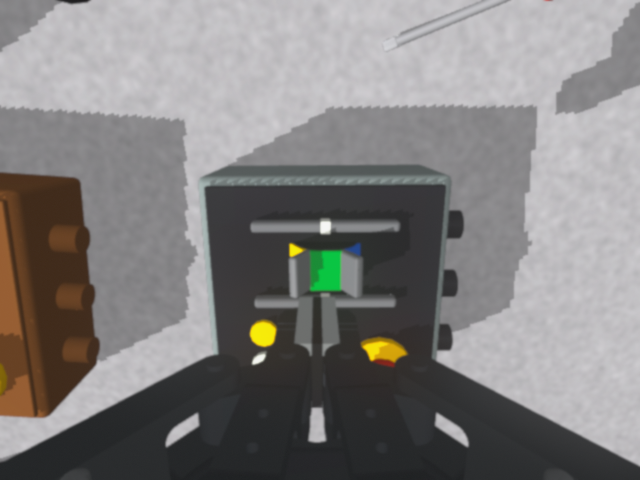

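The view shows the green facet on top at (325,270), between symmetric ridges, with yellow next. Repeat once, stopping slightly earlier and a touch higher.

>>> move_arm(jaw=[255, 255, 255, 255], dp=[[0, -0.046, 0], [0, 0, 0.034], [0, 0, 0.034], [0, 0, 0]], rotation=[[0, 0, 0], [0, 0, 0], [0, 0, 0], [0, 0, 0]])

```text
clock: 19.55
position: [0.5583, -0.2003, 0.0888]
tool_rot: [-3.139, -0.002, 1.228]
force: [-0.2, -0.5, -0.3]
grip_width: -0.0002
```

```bash
python3 box.py|head -1
```

```text
19.55 box xyz rel wheel mm [-41.2626  -0.1531  88.8337] rot needed [-0.001  -0.0007 -0.0004] F box -0.005574597659383562 -0.4903735074538647 -0.32048722339641633 [ 0.0562  0.6774  0.277   1.8051 -0.273   0.6995  0.1431] -0.00018158522967487632
```

>>> move_arm(jaw=[255, 255, 255, 255, 255, 255, 255, 255, 255, 255], dp=[[0, 0.0056, -0.002], [0, 0.0056, 0], [0, 0.0056, 0], [0, 0.0056, 0], [0, 0.0056, 0], [0, 0.0056, 0], [0, 0.0056, 0], [0, 0.0058, 0], [0, 0, -0.03], [0, 0, -0.05]], rotation=[[0, 0, 0], [0, 0, 0], [0, 0, 0], [0, 0, 0], [0, 0, 0], [0, 0, 0], [0, 0, 0], [0, 0, 0], [0, 0, 0], [0, 0, 0]])

```text
clock: 20.8
position: [0.593, -0.2128, 0.1564]
tool_rot: [-3.141, -0.002, 1.228]
force: [0.1, 0.7, 0.8]
grip_width: -0.0
```

```bash
python3 box.py|head -1; python3 look.py w9 | head -1; python3 col.py w9
```

```text
20.8 box xyz rel wheel mm [ -4.378   -0.2897 156.4358] rot needed [-0.0003 -0.0007 -0.0004] F box -0.09981896165190954 0.7157699977747364 0.8249378840685336 [ 0.045   0.6366  0.3142  1.6657 -0.2439  0.8789  0.1156] -2.1747071082521468e-05
20.8 [ 0.593  -0.2128  0.1564] [-3.1405 -0.0023  1.2282] [0.1457 0.7079 0.8249] [ 0.045   0.6366  0.3142  1.6657 -0.2439  0.8789  0.1156] -2.1747071082521468e-05
-60 -0.006 (np.int64(298), np.int64(267)) [88 93 98]
-60 0 (np.int64(297), np.int64(257)) [88 93 96]
-60 0.006 (np.int64(297), np.int64(247)) [89 92 96]
0 -0.006 (np.int64(327), np.int64(273)) [ 10 242 247]
0 0 (np.int64(327), np.int64(263)) [ 10 242 247]
0 0.006 (np.int64(327), np.int64(252)) [ 10 242 247]
60 -0.006 (np.int64(356), np.int64(267)) [ 49 123  55]
60 0 (np.int64(356), np.int64(257)) [ 49 122  53]
60 0.006 (np.int64(356), np.int64(247)) [ 49 122  51]
```

Yellow is on top. I'll raise the arm a bit, let things settle, and take a last look at the wheel and the bench.

>>> move_arm(jaw=[255, 255, 255, 255, 255], dp=[[0, 0, -0.05], [0, 0, -0.05], [0, 0, -0.05], [0, 0, 0], [0, 0, 0]], rotation=[[0, 0, 0], [0, 0, 0], [0, 0, 0], [0, 0, 0], [0, 0, 0]])

```text
clock: 21.48
position: [0.5931, -0.2131, 0.276]
tool_rot: [3.141, -0.003, 1.228]
force: [0.1, -0.8, -1.0]
grip_width: -0.0
```

```bash
python3 look.py w10|head -1; python3 col.py w10
python3 - <<'E'
from axis import *
import pickle
from box import wc
from workcell import grab_frame,calibration
t=grab_frame("top");c=pickle.load(open("pics/w10.pkl","rb"));f=cv2.imread("pics/w10.png")
u,v=proj(c,wc+[0,0,.02]).astype(int)
A=cv2.resize(f[v-35:v+35,u-47:u+47],(400,300),interpolation=2)
s=grab_frame("scene")
B=cv2.resize(s,(400,300),interpolation=3);C=cv2.resize(t,(400,300),interpolation=3)
x,y=proj(calibration("scene"),b+.12*ax).astype(int);D=cv2.resize(s[y-22:y+23,x-30:x+30],(400,300),interpolation=2)
cv2.imwrite("pics/fin.png",np.vstack([np.hstack([A,D]),np.hstack([B,C])]))
E
```

```text
21.475 [ 0.5931 -0.2131  0.276 ] [ 3.141  -0.0026  1.2283] [ 0.0722 -0.8182 -0.9897] [ 0.0149  0.5122  0.3601  1.5482 -0.1963  1.1161  0.0766] -3.1602219091471866e-05
-60 -0.006 (np.int64(303), np.int64(221)) [82 83 85]
-60 0 (np.int64(303), np.int64(214)) [82 83 85]
-60 0.006 (np.int64(303), np.int64(207)) [82 83 84]
0 -0.006 (np.int64(323), np.int64(224)) [ 10 234 246]
0 0 (np.int64(323), np.int64(217)) [ 10 234 245]
0 0.006 (np.int64(323), np.int64(210)) [ 10 234 246]
60 -0.006 (np.int64(342), np.int64(221)) [ 46 110  42]
60 0 (np.int64(342), np.int64(214)) [ 45 109  39]
60 0.006 (np.int64(343), np.int64(207)) [ 47 109  40]
```

View pics/fin.png

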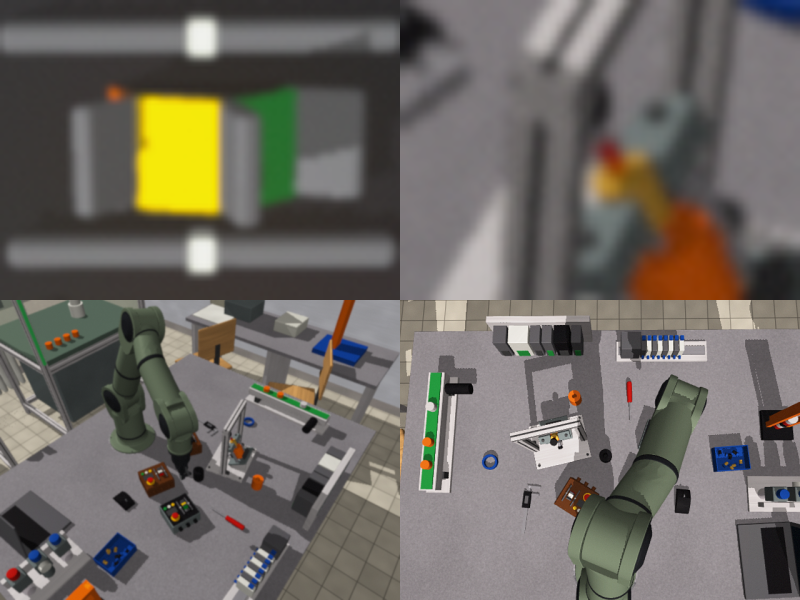

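The final crop shows yellow on top but off-centre: centre 178 against the index mark at 202, and the right ridge only about 14° past the top. So the wheel is not in its click yet and needs a small further push. The other objects stand where they were. I'll bring the fingers down between the two upper ridges.

>>> move_arm(jaw=[255, 255, 255, 255, 255, 255, 255], dp=[[0, -0.003, 0], [0, 0, 0.06], [0, 0, 0.06], [0, 0, 0.05], [0, 0, 0.03], [0, 0, 0.02], [0, 0, 0]], rotation=[[0, 0, 0], [0, 0, 0], [0, 0, 0], [0, 0, 0], [0, 0, 0], [0, 0, 0], [0, 0, 0]])

```text
clock: 22.5
position: [0.5908, -0.2119, 0.0998]
tool_rot: [-3.141, -0.002, 1.228]
force: [-0.7, -0.5, -0.6]
grip_width: -0.0
```

```bash
python3 box.py|head -1
cat > sym.py <<'E'
import sys,pickle
from box import *
for n in sys.argv[1:]:
    c=pickle.load(open(f"pics/{n}.pkl","rb"));f=cv2.imread(f"pics/{n}.png");h=cv2.cvtColor(f,cv2.COLOR_BGR2HSV)
    row=[]
    for x in np.arange(-26,26.1,1):
        u,v=proj(c,wc+bx*x/1000+by*.004+[0,0,.019]).round().astype(int);q=h[v,u]
        row.append("." if q[1]<110 else "Y" if 22<q[0]<35 else "G" if 40<q[0]<85 else "B" if 100<q[0]<130 else "O")
    print(n,"".join(row))
E
python3 sym.py w1 w8 w9 w10
```

```text
22.5 box xyz rel wheel mm [-6.7073 -0.194  99.7884] rot needed [-0.0001 -0.0007 -0.0004] F box -0.49741916089570803 -0.6757176291236772 -0.6219059372542819 [ 0.0617  0.706   0.2877  1.7065 -0.2715  0.7686  0.1381] -2.9648295278937587e-05
w1 ..................BBBBBBBBBBBBBBBBB..................
w8 ..................GGGGGGGGGGGGGGGGG..................
w9 .............YYYYYYYYYYYYYYYYY........GGGGGG.........
w10 ..............YYYYYYYYYYYYYYYY.........GGGGG.........
```

>>> move_arm(jaw=[255, 255, 255, 255, 255, 255, 255], dp=[[0, 0, 0.005], [0, 0, 0.0045], [0, 0.003, 0], [0, 0.003, 0], [0, 0.003, 0], [0, 0.002, 0], [0, 0, 0]], rotation=[[0, 0, 0], [0, 0, 0], [0, 0, 0], [0, 0, 0], [0, 0, 0], [0, 0, 0], [0, 0, 0]])

```text
clock: 23.38
position: [0.5997, -0.215, 0.0929]
tool_rot: [3.14, -0.003, 1.228]
force: [-0.2, -0.5, 0.8]
grip_width: 0.0003
```

```bash
python3 box.py|head -1; python3 look.py w11|head -1; python3 sym.py w11
```

```text
23.375 box xyz rel wheel mm [ 2.7172 -0.1167 92.9456] rot needed [ 0.0004 -0.0008 -0.0004] F box -0.05876110658180417 -0.5134693220302776 0.7592606682727998 [ 0.0674  0.727   0.2843  1.6842 -0.2752  0.7684  0.1397] 0.0002735872758362971
23.375 [ 0.5997 -0.215   0.0929] [ 3.1404 -0.0025  1.2282] [-0.2273 -0.4641  0.7593] [ 0.0674  0.727   0.2843  1.6842 -0.2752  0.7684  0.1397] 0.0002735872758362971
w11 ..................YYY................................
```

>>> move_arm(jaw=[255, 255, 255, 255, 255, 255], dp=[[0, 0, -0.01], [0, 0, -0.04], [0, 0, -0.06], [0, 0, -0.06], [0, 0, -0.06], [0, 0, 0]], rotation=[[0, 0, 0], [0, 0, 0], [0, 0, 0], [0, 0, 0], [0, 0, 0], [0, 0, 0]])

```text
clock: 24.18
position: [0.6004, -0.216, 0.2812]
tool_rot: [3.134, -0.003, 1.228]
force: [-0.9, 0.2, 0.2]
grip_width: -0.0
```

```bash
python3 look.py w12|head -1; python3 sym.py w12
python3 - <<'E'
from axis import *
import pickle
from box import wc
c=pickle.load(open("pics/w12.pkl","rb"));f=cv2.imread("pics/w12.png");u,v=proj(c,wc+[0,0,.02]).astype(int)
cv2.imwrite("pics/fin2.png",cv2.resize(f[v-35:v+35,u-47:u+47],(533,400),interpolation=2))
E
```

```text
24.175 [ 0.6004 -0.216   0.2812] [ 3.1344 -0.0033  1.2279] [-0.862   0.2039  0.2049] [ 0.0166  0.5183  0.364   1.5255 -0.2001  1.127   0.0789] -2.4954861934154318e-05
w12 ..................YYYYYYYYYYYYYYYYY..................
```

View pics/fin2.png

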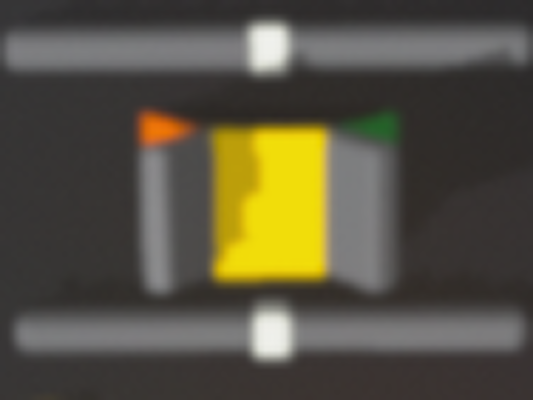

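Yellow now lies centred between symmetric ridges at the index marks (yellow at 212–328, marks at 270), in its click. The arm is clear of everything, so I'll hand in.

```bash
python3 -c "
from workcell import workorder
print(workorder.job_done())"
```

```text
the job is handed in; nothing more can be done
None
```

The probe is standing bottomed in the bore, the code wheel is clicked on yellow (class 3), and the job was handed in at about 24 s.

- **Probe:** I pushed it along its leaning axis with the shut fingers. The drag held at about 6 N, and the bottom showed as a jump to about 28 N in the last small step. I then backed off, leaving the probe standing there.
- **Reading:** The slanted close-up shows a yellow sliver of about 2 mm at the bush face, then a full orange band, then red. The travel came out at about 47.6 to 48.5 mm, which agrees with yellow. That is close to the orange boundary at 50 mm, but both checks say yellow.
- **Wheel:** It started on blue and I rolled it forward through green to yellow.
    - **First push:** the fingertip met the next ridge and felt 24 N upwards, so I lifted off and the wheel settled on green.
    - **Second push:** it stopped about 15° short of the click, with yellow off-centre, and a small extra push seated it.
- **Last checks:** The final picture shows yellow centred between symmetric ridges at the index marks, and the force on the tool was about zero. A view of the bench before that extra push showed the other things where they were. I did not look closely at the bands again after the first reading.

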